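# Draw the spring tester's rod to its mark and hold

### The arm

A 6-joint arm with a two-finger parallel gripper is mounted at the origin on the work surface. World frame = base frame: x ahead of the robot, y to its left, z up, the work surface at z = 0. Lengths are in mm, angles in degrees, forces in N, time in s.
With the tool pointing down it reaches from about 350 to 850 mm from the base axis. Payload 8.1 kg.
Tool frame: the origin (TCP) lies at the very end of the fingers, on their centre line; the grasp point (between the pads) lies r.tcp_to_grasp behind it (r.tcp_to_grasp is the distance from the TCP to the grasp point, in mm); z points along the fingers, y is the line along which they close (so a half turn about z gives the same grasp; the last joint's range is limited). The gripper opens to 85 mm and grips with 20 to 120 N. Pads are 22 mm wide; open, the fingers measure 114 mm over their backs; the gripper's body (76 mm by 85 mm) begins 54 mm behind the grasp point. The pads swing forward as they close: fully open they stand 13 mm farther back than shut.
Start: joints at [65.753, 7.471, 85.268, -0, 87.261, -4.893], TCP at [198.826, 566.104, 231.292] pointing down, gripper open.
Joint ranges: [-169.43, 169.43], [-51.17, 129.36], [1.28, 143.12], [-76.62, 256.62], [0, 156.53], [-152.29, 152.29]. Speed limits (degrees/s): [136.94, 136.94, 159.86, 180, 180, 180].

### API

Orientations are given as [roll, pitch, yaw] about the fixed x, y, z axes, in that order (R = Rz(yaw) Ry(pitch) Rx(roll)).
In Python, from bench import r gives the robot as it stands.
- The arm moves only by the shell command python3 -m handwheel 'ROWS' [OPENING] [FORCE]. ROWS is JSON, a list of rows, each a list of 4 numbers: the shift along the tool's x, y, z in m, then the turn about the tool's z in degrees. A call has 1 to 10 rows; each row shifts and turns the commanded pose from where the row before left it, along the tool's axes as they then stand; what a row does not reach is not made up. A row lasts 1/10 s, in which the tool goes at most 50 mm and 8.59 degrees, less where a joint would pass 70% of its speed; a pose out of reach is approached as far as the arm can. A call is refused whole if a number of a shift passes 0.05 or a number of a turn 8.59, either way. A call with a gripper value outside its range is refused whole. OPENING is the finger opening in m, from 0 to 0.0854, set as the call begins (- or left out, the last holds). The fingers move at their own pace and stop on an object; FORCE is the grip in N (left out, the last holds). Time passes only in rows, so rows that do not move let the fingers close. It gives the time, the measured TCP pose, the force, the opening and the grip force at its end, in the units of the state.
- r.sense(): the state, without advancing time (a new reading comes with each control period).
- r.snapshot(name): name is "scene" or "top"; returns the picture (480x640x3 uint8, red, green, blue); there is no depth.
- r.camera_params(name): a dict with "fx", "fy", "cx", "cy" (pixels), "D" ([k1, k2, p1, p2, k3] as OpenCV has them; the pictures are not rectified), "R" (3x3) and "t" (3): a world point X has camera coordinates R X + t. Camera axes: x right, y down, z forward; pixel columns grow to the right and rows downward; lengths in mm; the calibration is good to about 2 mm. A picture is of the moment at which its call begins. camera_params takes no time and is no camera call.
- r.hand_in(): hands the job in; it is judged then, once.
The state is a dict: "time": time; "joint_pos": joint angles; "qd": joint speeds; "joint_efforts": joint torques, N m; "tool_pos": TCP position; "tcp_rot": TCP orientation; "ft_force": force on the tool from outside, world axes, zero at the start; "wrist_torque": the same for the moment, N m; "finger_gap": finger opening in mm; "grip_force": force on a finger pad.
Only numpy, scipy, OpenCV 4.12 (cv2) and the standard library are available. Lean on these libraries where they do the work, as an engineer would, in place of code of your own. Each camera call takes 0.05 s, during which the arm holds its last target. There are 200 camera calls.

### The job

Pick the blue pull knob with the white top out of the yellow bin and fit it fully down over the brass stub on the end of the spring tester's rod. With the knob, pull the telescoping rod out against its spring until the yellow pointer lines up with the red length mark, and finish while still gripping the knob and holding the rod there. Leave the red mark as it is set, and the other parts standing in the bin.

Things in the scene. Friction and masses are not known exactly. Their poses are not given: they have to be found in the camera images.
- knob_center (a point): centre (half-way up) of the loose pull knob, standing in the bin: a plain upright blue plastic cylinder with a white disc on top, 32 mm in diameter, 56 mm tall, about 70 g; open below with a 22 mm bore, 38 mm deep. z is up its axis. It is round, so its yaw does not matter
- bin: fixed yellow open bin, 200 x 250 x 50 mm tall (its x, y, z), walls and floor 4 mm, origin at the centre of its underside on the bench. Six parts stand upright in it in two rows of three: rows at its x = -40 and +40 mm, places at y = -70, 0 and +70 mm; which part stands in which place changes. Nothing in it stands higher than 61 mm above the bench
- tester: fixed spring tester, grey base plate 280 x 150 x 12 mm with a blue clamp block (top 68 mm above the bench) holding a steel tube, out of which the telescoping rod is drawn. Origin on the bench under the tube's axis, half-way along the plate; x points along the tube away from the pull, so the rod comes out towards its -x. The tube mouth is at its x = +20 mm; tube top 56 mm above the bench
- stub_foot (a point): foot of the brass stub on the rod's end carriage, where the underside of the seated knob rests, 60 mm above the bench. The stub stands up from it, 14 mm in diameter, 30 mm tall, with a tapered tip. Travels with the rod; axes as the tester's (x against the pull). The carriage below is 26 x 26 mm, its top level with this point
- draw_rod (a joint): how far the telescoping rod is drawn out, m: 0 home, grows as it is pulled towards the tester's -x, end stop at 0.095. The inner spring pulls it home with about 2.4 N at 0, growing by 1.2 N for each 10 mm
- pointer (a point): tip of the yellow pointer on the rod's carriage, 43 mm to the tester's +y side of the stub, 42 mm above the bench; travels with the rod; axes as the tester's
- length_mark (a joint): where the red length mark is set along its scale, m: the draw_rod value at which pointer and mark line up (between 0.035 and 0.075). It stays where it is set
- mark (a point): tip of the red length mark, which stands on the aluminium scale rail at the tester's +y side, facing the pointer's path, 35 mm above the bench; axes as the tester's
- collet_center (a point): bystander in the bin: brass stepped collet, 30 mm across, 44 mm tall; point half-way up it
- jar_center (a point): bystander in the bin: small jar with black cap, 34 mm across, 42 mm tall; point half-way up it
- handle_center (a point): bystander in the bin: black waisted tool handle end, 32 mm across, 50 mm tall; point half-way up it
- bushing_center (a point): bystander in the bin: steel ring, 36 mm across, 26 mm tall; point half-way up it
- bob_center (a point): bystander in the bin: copper weight with a thin neck, 34 mm across, 44 mm tall; point half-way up it
Things that resemble listed ones, but are neither listed nor needed, are in the scene too. Of the things shaped like the part that bears knob_center, the blue one is meant.

How it is judged (in metres and radians):
On the way, in this order (a step that is already met when the one before it is completed fails the run):
1. the knob is lifted clear out of the bin (height (world z) of knob_center above 0.085 m and contact force between the fingers and knob above 2 N), for 0.1 s.
2. the knob sits fully down on the stub, the rod not yet drawn to the mark (horizontal distance between knob_center and stub_foot below 0.008 m and z of knob_center in the frame of stub_foot between 0.02 and 0.034 m and angle between knob_center's own z axis and vertical below 0.2 rad and value of joint draw_rod below 0.02 m), for 0.2 s.
3. the knob, gripped, draws the rod until the pointer lines up with the mark, and it rests there (horizontal distance between knob_center and stub_foot below 0.008 m and z of knob_center in the frame of stub_foot between 0.02 and 0.034 m and angle between knob_center's own z axis and vertical below 0.2 rad and x of pointer in the frame of mark between -0.005 and 0.005 m and contact force between the fingers and knob above 2 N and contact force between knob and draw_rod above 3 N and velocity of joint draw_rod between -0.01 and 0.01 m/s), for 0.5 s.
At the end, for the whole second after the job is handed in: The knob sits on the stub (axis within 8 mm, underside within 6 mm of the stub's foot, within 0.2 rad of upright), the gripper grips it (over 2 N) and the knob pulls on the rod (over 3 N), and the rod rests (below 10 mm/s) with the pointer within 5 mm of the red mark along the rod (all of step 3); the arm keeps its last pose, push and grip.
It fails at once if the red length mark is shifted by more than 4 mm (distance of mark from where it was at the start of the episode above 0.004 m).
It fails at once if another part from the bin is moved by more than 40 mm (distance of any of collet_center, jar_center, handle_center, bushing_center, bob_center from where it was at the start of the episode above 0.04 m).
It also fails if it takes over 40 s, if anything falls off the work surface, if the arm or the gripper's body presses on something with over 40 N, if the wrist force passes 120 N, or if a joint passes its speed limit or range.

## Working session

There is one attempt and no reset: what is moved stays moved. The work goes in short steps, Python scripts to look and compute and a shell command to move; the robot and the scene stay as the last step left them, time stands still between calls to the robot, and variables do not carry over. Pictures are saved under pics/ and viewed, at most 10 in all, crops included, and the job is handed in when it is done.

```bash
mkdir -p pics; ls
python3 - <<'E'
from bench import r
import cv2
for n in("scene","top"):
    cv2.imwrite(f"pics/{n}0.png",r.snapshot(n)[:,:,::-1]); print({k:(v.round(3).tolist() if hasattr(v,'round') and hasattr(v,'tolist') else v) for k,v in r.camera_params(n).items()})
s=r.sense();print(s["time"],s["tool_pos"],s["tcp_rot"],s["finger_gap"],r.tcp_to_grasp)
E
```

```text
pics
{'fx': 549.5984374439031, 'fy': 549.5984374439031, 'cx': 315.4821619282486, 'cy': 233.42436380859343, 'D': [0.011, 0.0, 0.0, 0.0, 0.0], 'R': [[0.074, 0.997, 0.016], [0.689, -0.04, -0.724], [-0.721, 0.065, -0.69]], 't': [-61.326, -361.586, 1350.569]}
{'fx': 621.6703267253773, 'fy': 621.6703267253773, 'cx': 311.5216344398712, 'cy': 243.22877615068552, 'D': [-0.129, 0.0, 0.0, 0.0, 0.0], 'R': [[0.015, -1.0, -0.0], [-0.991, -0.015, -0.13], [0.13, 0.002, -0.992]], 't': [0.872, 604.387, 1186.11]}
0.1 [198.59574671 565.6390632  230.3120021 ] [-1.79900527e+02 -1.04271037e-02  1.60647303e+02] 85.26209963847133 18.700000000000003
```

View pics/top0.png

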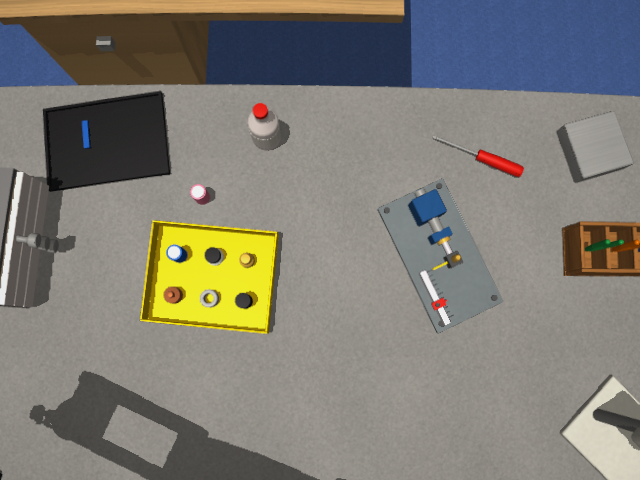

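View pics/scene0.png

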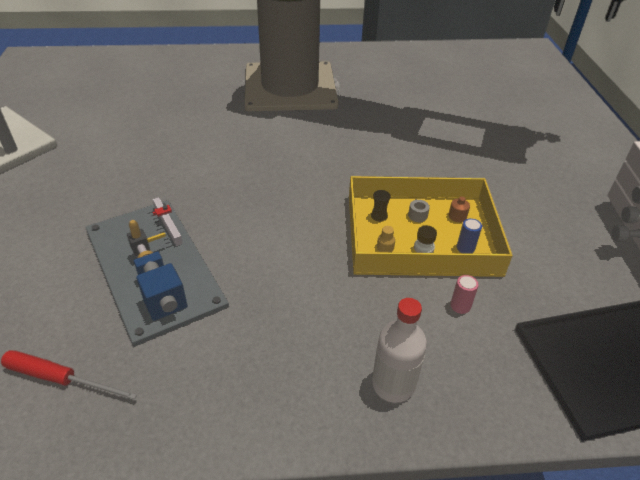

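Top view: the candidates are the blue knob with white top in the bin (176,253), the pink/red look-alike outside the bin (199,193), and the blue bar in the tray (86,134). I choose (176,253). The stub is at about (455,258) and the red mark at about (437,303). Next is a crop check.

```bash
cat > h.py <<'E'
from bench import r
import cv2, numpy as np
def P(n):
    c=r.camera_params(n);K=np.array([[c["fx"],0,c["cx"]],[0,c["fy"],c["cy"]],[0,0,1]]);return K,np.array(c["D"],float),np.array(c["R"]),np.array(c["t"])
def world(n,uv,z):
    K,D,R,t=P(n);q=cv2.undistortPoints(np.array([[uv]],float),K,D)[0,0]
    d=R.T@np.array([*q,1]);o=-R.T@t;return o+d*(z-o[2])/d[2]
def pix(n,X):
    K,D,R,t=P(n);return cv2.projectPoints(np.array([X],float),cv2.Rodrigues(R)[0],t,K,D)[0][0,0]
def crop(img,x,y,w,h,s): return cv2.resize(img[y:y+h,x:x+w],None,fx=s,fy=s,interpolation=cv2.INTER_CUBIC)
E
python3 - <<'E'
from h import *
a=cv2.imread("pics/top0.png");b=cv2.imread("pics/scene0.png")
t=crop(a,370,170,140,170,3.5)[:595]; k=crop(a,140,170,85,170,3.5)[:595]
cv2.imwrite("pics/c1.png",np.hstack([t,k]))
cv2.imwrite("pics/c2.png",np.hstack([crop(b,100,180,100,130,4),crop(b,430,180,80,130,4)]))
print(world("top",(176,252.5),60),world("top",(455,256),90),world("top",(437,303),35))
E
```

```text
[579.43615181 273.40001236  60.        ] [ 577.3502284  -262.66695254   90.        ] [ 490.07597324 -238.48777075   35.        ]
```

View pics/c1.png

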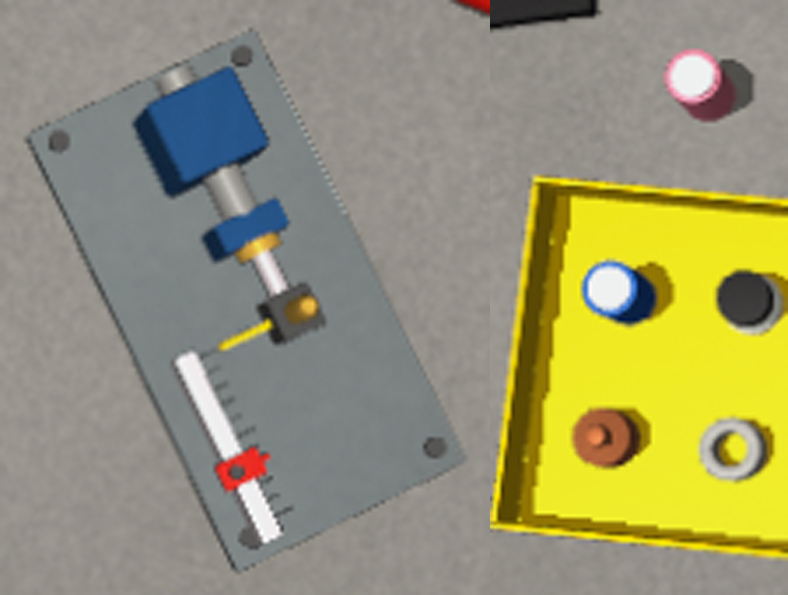

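View pics/c2.png

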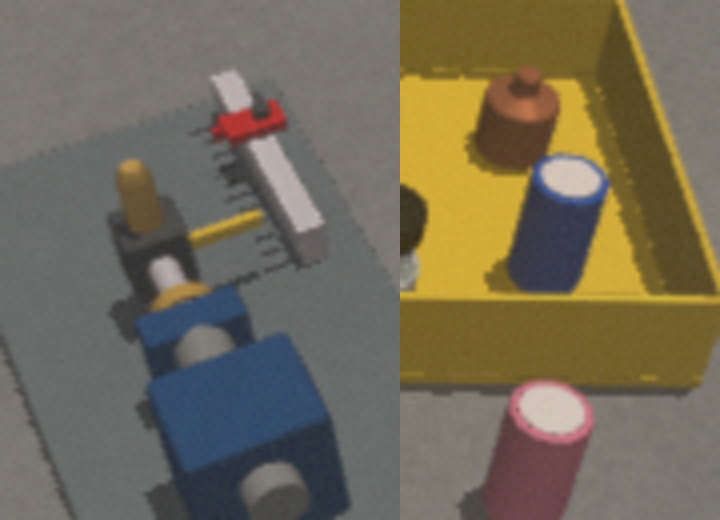

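Top crop: the blue knob with white top is centred at about (174,253), and the pink one is outside the bin. The stub tip is at (458,257), the pointer tip at (433,269.4) and the red mark tip at (446.6,301). Scene crop: stub tip (133,221), knob top (472.5,225), pointer (165.8,233.8), mark (153.3,213).

Run:
```python
from h import *
for nm,a,b,z in[("knob",(174,253.1),(472.5,225),60),("stub",(458,257.1),(133,221),90),("ptr",(433.1,269.4),(165.8,233.8),42),("mark",(446.6,300.9),(153.3,213),35)]:
    print(nm,world("top",a,z).round(1),world("scene",b,z).round(1))
c=lambda x,y:world("top",(370+x/3.5,170+y/3.5),12)
L,B,T,Rr=c(28,137),c(240,570),c(255,30),c(463,458)
d=(L-B)+(T-Rr);print("xaxis yaw",np.degrees(np.arctan2(d[1],d[0])),np.linalg.norm(d)/2,"orig",(L+B+T+Rr)/4)
```

```text
knob [578.2 277.3  60. ] [583.7 276.5  60. ]
stub [ 575.3 -268.4   90. ] [ 576.1 -267.4   90. ]
ptr [ 555.7 -229.8   42. ] [ 556.9 -227.6   42. ]
mark [ 494.4 -257.6   35. ] [ 495.6 -257.5   35. ]
xaxis yaw 25.762904346761957 276.56516904060203 orig [ 588.45801463 -251.25836744   12.        ]
```

```bash
python3 -m handwheel '[[0,0,0,7.5],[0,0,0,7.5],[0,0,0,7.5],[0,0,0,7.5],[0,0,0,7.5],[0,0,0,7.5],[0,0,0,0]]' 0.05 60; python3 -m handwheel '[[-0.0355,0.0183,0,0],[-0.0355,0.0183,0,0],[-0.0355,0.0183,0,0],[-0.0355,0.0183,0,0],[-0.0355,0.0183,0,0],[-0.0355,0.0183,0,0]]';  python3 -m handwheel '[[-0.0355,0.0183,0,0],[-0.0355,0.0183,0,0],[-0.0355,0.0183,0,0],[-0.0355,0.0183,0,0],[-0.0355,0.0183,0,0],[-0.0355,0.0183,0,0],[0,0,0,0],[0,0,0,0]]'
```

```text
time: 0.8
tool_pos: [198.7, 565.8, 230.7]
tcp_rot: [-180.0, 0.0, 115.5]
ft_force: [-0.2, -0.2, 0.8]
finger_gap: 49.9
grip_force: 0.0
time: 1.4
tool_pos: [391.0, 420.4, 231.1]
tcp_rot: [-180.0, 0.0, 115.9]
ft_force: [0.7, 0.5, 0.1]
finger_gap: 50.1
grip_force: 0.0
time: 2.2
tool_pos: [581.5, 276.2, 230.5]
tcp_rot: [-179.9, -0.0, 115.7]
ft_force: [-0.3, 0.3, -0.2]
finger_gap: 49.9
grip_force: 0.0
```

```bash
python3 -m handwheel '[[0,0,0.04,0],[0,0,0.04,0],[0,0,0.04,0],[0,0,0.035,0],[0,0,0,0],[0,0,0,0]]'
python3 - <<'E'
from h import *
s=r.snapshot("scene")[:,:,::-1];t=r.snapshot("top")[:,:,::-1]
A=crop(s,400,130,120,160,3.7);B=crop(t,120,190,90,160,3.7)
cv2.imwrite("pics/c3.png",np.hstack([A,B]))
E
```

```text
time: 2.8
tool_pos: [580.1, 277.9, 76.4]
tcp_rot: [-179.9, -0.0, 115.8]
ft_force: [0.7, -0.8, 0.8]
finger_gap: 50.1
grip_force: 0.0
```

View pics/c3.png

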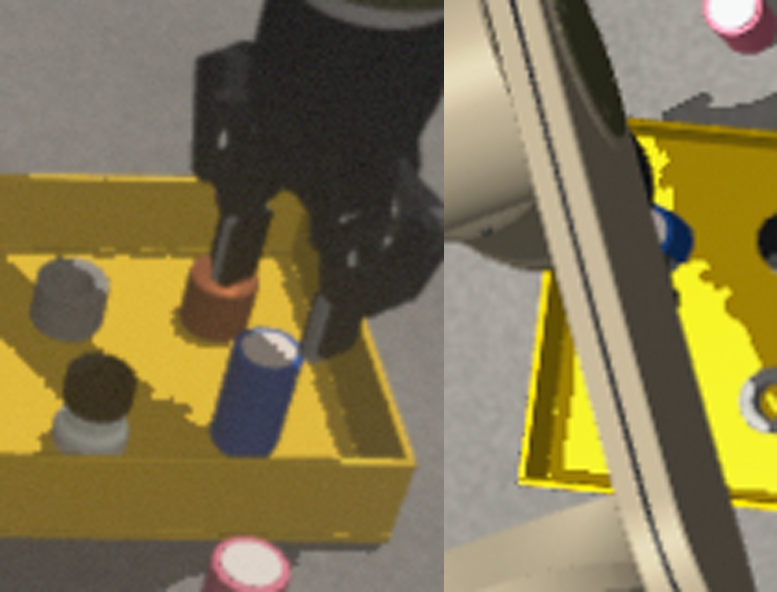

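The knob top is at crop (268,348), between the fingertips at (235,282) and (320,355). I'll check this numerically.

Run:
```python
from h import *
print(world("scene",(400+268/3.7,130+348/3.7),60))
f=lambda x,y,z:world("scene",(400+x/3.7,130+y/3.7),z)
for z in(76,82):print((f(237,281,z)+f(318,357,z))/2)
print(pix("scene",[580.1,277.9,76.4]))
```

```text
[581.47301129 277.07610768  60.        ]
[579.51384112 278.0648895   76.        ]
[586.05046272 274.85177453  82.        ]
[474.83518425 216.07083756]
```

```bash
python3 -m handwheel '[[0,0,0.02,0],[0,0,0.02,0],[0,0,0.017,0],[0,0,0,0],[0,0,0,0]]'; python3 -m handwheel '[[0,0,0,0],[0,0,0,0],[0,0,0,0],[0,0,0,0],[0,0,0,0],[0,0,0,0]]' 0 60
```

```text
time: 3.4
tool_pos: [581.6, 277.3, 20.3]
tcp_rot: [180.0, 0.0, 115.7]
ft_force: [0.6, 0.3, -0.5]
finger_gap: 49.8
grip_force: 0.0
time: 4.0
tool_pos: [582.5, 277.6, 21.3]
tcp_rot: [179.8, 0.0, 115.6]
ft_force: [-1.0, -0.7, 6.0]
finger_gap: 30.7
grip_force: 59.9
```

```bash
python3 -m handwheel '[[0,0,-0.01,0],[0,0,-0.02,0],[0,0,-0.03,0],[0,0,-0.03,0],[0,0,-0.03,0],[0,0,-0.02,0],[0,0,0,0],[0,0,0,0]]'
python3 - <<'E'
from h import *
s=r.snapshot("scene")[:,:,::-1]
cv2.imwrite("pics/c4.png",crop(s,400,80,140,150,4))
E
```

```text
time: 4.8
tool_pos: [581.2, 277.1, 159.4]
tcp_rot: [180.0, 0.0, 115.6]
ft_force: [-1.1, 0.1, -1.7]
finger_gap: 30.9
grip_force: 59.5
```

View pics/c4.png

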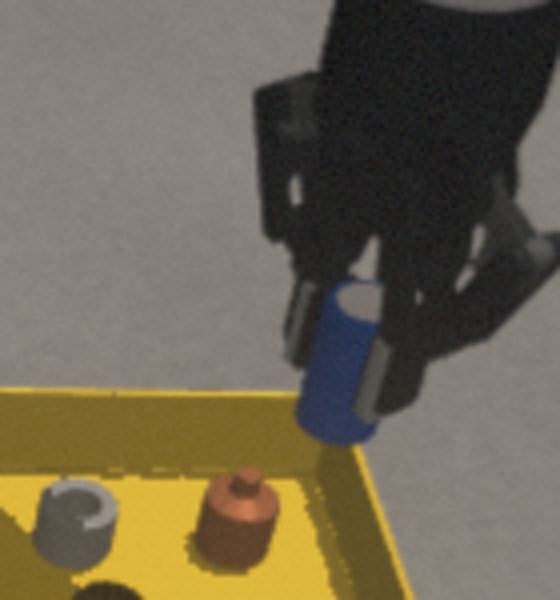

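```bash
python3 -m handwheel '[[-0.02,-0.01,0,0],[-0.035,-0.017,0,0],[-0.035,-0.017,0,0],[-0.035,-0.017,0,0],[-0.035,-0.017,0,0],[-0.035,-0.017,0,0],[-0.035,-0.017,0,0],[-0.035,-0.017,0,0]]'; python3 -m handwheel '[[-0.035,-0.017,0,0],[-0.035,-0.017,0,0],[-0.035,-0.017,0,0],[-0.035,-0.017,0,0],[-0.035,-0.017,0,0],[-0.035,-0.018,0,0],[-0.02,-0.013,0,0],[-0.01,-0.01,0,0],[0,0,0,0],[0,0,0,0]]'
```

```text
time: 5.65
tool_pos: [577.9, -19.0, 156.8]
tcp_rot: [-179.8, -0.1, 115.6]
ft_force: [1.2, 0.6, -0.5]
finger_gap: 31.1
grip_force: 59.5
time: 6.65
tool_pos: [569.4, -287.4, 158.1]
tcp_rot: [-180.0, -0.1, 115.6]
ft_force: [0.6, -1.0, -0.4]
finger_gap: 31.0
grip_force: 59.5
```

```bash
python3 -m handwheel '[[0.0148,0.0141,0,0],[0,0,0,0],[0,0,0.02,0],[0,0,0.018,0],[0,0,0,0],[0,0,0,0],[0,0,0,0]]'
python3 - <<'E'
from h import *
s=r.snapshot("scene")[:,:,::-1];t=r.snapshot("top")[:,:,::-1]
cv2.imwrite("pics/c5.png",np.hstack([crop(s,80,140,120,150,4)[:590],crop(t,400,180,80,150,4)[:590]]))
p=r.sense()["tool_pos"];print(p, pix("scene",[575.7,-268,90]),pix("scene",[p[0],p[1],p[2]-16]),pix("scene",[p[0],p[1],p[2]+40]))
E
```

```text
time: 7.35
tool_pos: [576.9, -269.0, 122.7]
tcp_rot: [179.9, 0.1, 115.7]
ft_force: [0.4, -0.9, -0.6]
finger_gap: 31.3
grip_force: 59.5
[ 576.96216565 -269.34849784  122.82288844] [132.63699039 220.85181182] [129.25419731 213.32042042] [120.89130017 184.62999176]
```

View pics/c5.png

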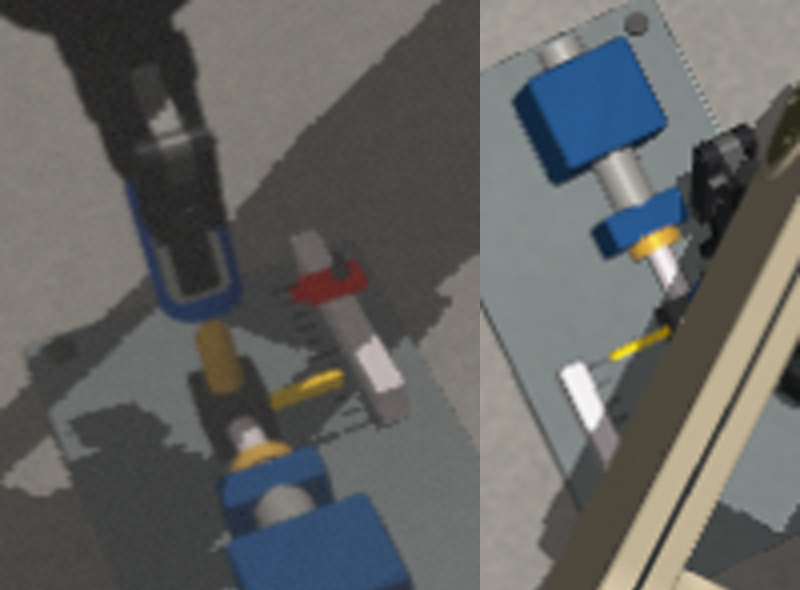

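The knob's bottom rim is at about crop (199,303), just above the stub tip at (213,328). Both match their projections, so I'm descending.

```bash
python3 -m handwheel '[[0,0,0.006,0],[0,0,0.006,0],[0,0,0.006,0],[0,0,0.003,0],[0,0,0,0],[0,0,0,0]]'
```

```text
time: 8.05
tool_pos: [576.1, -269.0, 100.1]
tcp_rot: [-180.0, -0.0, 115.6]
ft_force: [-0.0, -0.5, -1.2]
finger_gap: 30.9
grip_force: 59.5
```

```bash
python3 -m handwheel '[[0,0,0.005,0],[0,0,0.005,0],[0,0,0.005,0],[0,0,0.003,0],[0,0,0,0],[0,0,0,0]]'
```

```text
time: 8.65
tool_pos: [576.1, -269.0, 82.2]
tcp_rot: [-180.0, -0.0, 115.6]
ft_force: [-0.3, 0.6, -0.8]
finger_gap: 31.0
grip_force: 59.5
```

```bash
python3 -m handwheel '[[0,0,0.002,0],[0,0,0.002,0],[0,0,0.001,0],[0,0,0,0],[0,0,0,0]]'
```

```text
time: 9.15
tool_pos: [576.2, -269.1, 77.4]
tcp_rot: [180.0, 0.0, 115.6]
ft_force: [-0.4, -0.9, -0.3]
finger_gap: 31.0
grip_force: 59.6
```

```bash
python3 -m handwheel '[[0,0,0.001,0],[0,0,0.001,0],[0,0,0,0],[0,0,0,0]]'
python3 - <<'E'
from h import *
s=r.snapshot("scene")[:,:,::-1]
cv2.imwrite("pics/c6.png",crop(s,80,140,150,130,4))
E
```

```text
time: 9.55
tool_pos: [576.4, -269.2, 77.2]
tcp_rot: [180.0, 0.0, 115.7]
ft_force: [-6.7, 2.8, 12.5]
finger_gap: 30.8
grip_force: 60.8
```

View pics/c6.png

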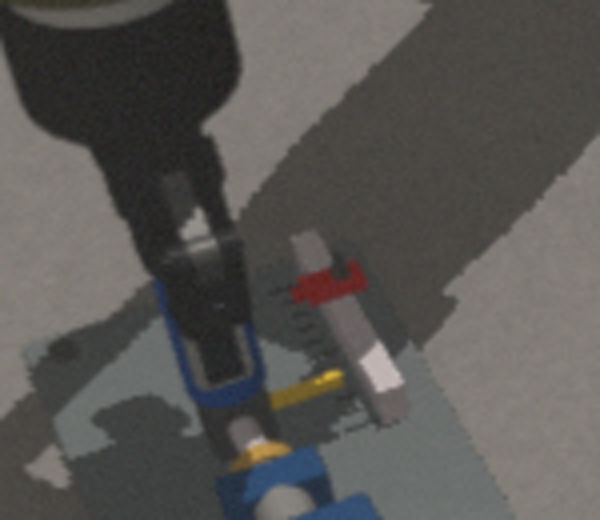

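The knob is down at the stub foot: 12 N contact at the expected height, and the rim meets the carriage at crop (225,400). Drawing now.

```bash
python3 -m handwheel '[[0,0,-0.0005,0],[0,-0.003,0,0],[0,-0.006,0,0],[0,-0.006,0,0],[0,-0.006,0,0],[0,-0.006,0,0],[0,-0.003,0,0],[0,0,0,0],[0,0,0,0]]'
```

```text
time: 10.5
tool_pos: [550.6, -282.0, 77.3]
tcp_rot: [179.8, 0.1, 115.7]
ft_force: [4.9, 3.4, 5.3]
finger_gap: 31.1
grip_force: 60.2
```

```bash
python3 -m handwheel '[[0,-0.006,0,0],[0,-0.006,0,0],[0,-0.006,0,0],[0,-0.006,0,0],[0,-0.006,0,0],[0,-0.003,0,0],[0,0,0,0],[0,0,0,0],[0,0,0,0]]'
python3 - <<'E'
from h import *
s=r.snapshot("scene")[:,:,::-1];t=r.snapshot("top")[:,:,::-1]
cv2.imwrite("pics/c7.png",np.hstack([crop(s,110,180,80,80,5),crop(t,410,250,80,80,5)]))
E
```

```text
time: 11.4
tool_pos: [521.6, -296.0, 77.3]
tcp_rot: [179.8, 0.1, 115.7]
ft_force: [7.8, 4.5, 3.8]
finger_gap: 31.1
grip_force: 60.1
```

View pics/c7.png

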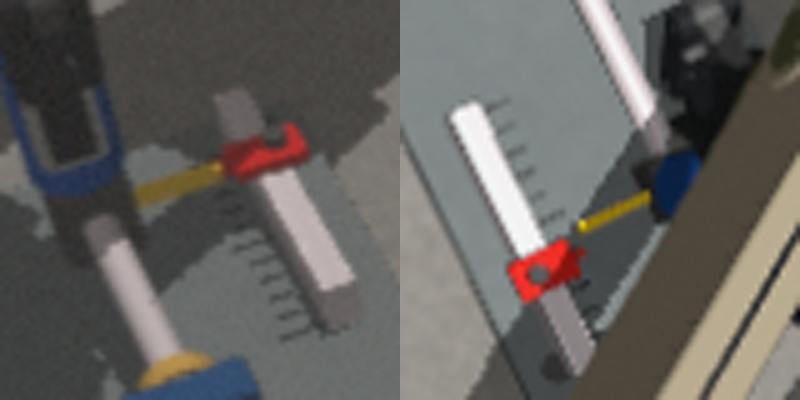

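Top: the pointer tip is at crop (580,228) and the mark tip at about (584,252). A few mm remain.

Run:
```python
from h import *
u=np.array([-.902,-.432])
p=world("top",(446,295.4),42);q=world("scene",(154.6,213.8),42)
m=world("top",(446.6,300.9),35);n=world("scene",(153.3,213),35)
print(p,q,m,n);print((m-p)[:2]@u,(n-q)[:2]@u,p[:2]-[555.7,-229.8],q[:2]-[556.9,-227.6])
```

```text
[ 504.86019756 -254.99876643   42.        ] [ 505.83105316 -252.61748369   42.        ] [ 494.39124524 -257.62108516   35.        ] [ 495.56789799 -257.48980438   35.        ]
10.575836691279658 11.36220850366473 [-50.83980244 -25.19876643] [-51.06894684 -25.01748369]
```

```bash
python3 -m handwheel '[[0,-0.004,0,0],[0,-0.004,0,0],[0,-0.003,0,0],[0,0,0,0],[0,0,0,0],[0,0,0,0]]'
python3 - <<'E'
from h import *
s=r.snapshot("scene")[:,:,::-1];t=r.snapshot("top")[:,:,::-1]
cv2.imwrite("pics/c8.png",np.hstack([crop(s,110,170,80,80,5),crop(t,410,250,80,80,5)]))
E
```

```text
time: 12.1
tool_pos: [512.0, -300.7, 77.3]
tcp_rot: [179.7, 0.1, 115.7]
ft_force: [9.8, 4.9, 3.4]
finger_gap: 30.7
grip_force: 60.1
```

View pics/c8.png

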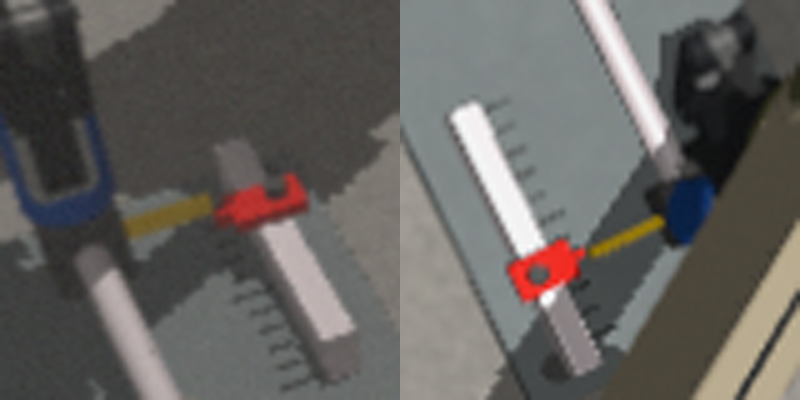

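The pointer tip is at top crop (591,254), now facing the mark tip at (584,252). Computing the residual.

Run:
```python
from h import *
u=np.array([-.902,-.432])
p=world("top",(448.2,300.8),42);q=world("scene",(152.2,210.6),42)
m=world("top",(446.8,300.4),35);n=world("scene",(153.4,212.8),35)
print((m-p)[:2]@u,(n-q)[:2]@u,p,q,m,n);s=r.sense();print(s["time"],s["tool_pos"],s["ft_force"],abs(s["qd"]).max())
```

```text
-1.4783556086303715 1.7835450073053136 [ 494.33662326 -259.2743026    42.        ] [ 497.2377508 -257.8290136   42.       ] [ 495.37845058 -258.02748      35.        ] [ 495.0502374  -257.39014305   35.        ]
12.2 [ 511.98991349 -300.66808956   77.28445314] [8.74670868 5.6966655  3.78153695] 0.055528542515660945
```

Aligned to within about 2 mm. I'll hold a little longer so the rod rests, then hand in.

```bash
python3 -m handwheel '[[0,0,0,0],[0,0,0,0],[0,0,0,0],[0,0,0,0],[0,0,0,0],[0,0,0,0],[0,0,0,0],[0,0,0,0]]'; python3 -c "
from bench import r
print(r.hand_in())"
```

```text
time: 13.0
tool_pos: [512.0, -300.7, 77.3]
tcp_rot: [179.7, 0.1, 115.7]
ft_force: [8.9, 4.5, 4.1]
finger_gap: 30.6
grip_force: 60.1
the job is handed in; nothing more can be done
None
```

I handed the job in at 13 s with the blue knob seated on the stub, still gripped at 60 N, and holding the rod with the pointer about 2 mm or less from the red mark; the hand-in gave no verdict.

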